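Clamp the card terminal in its desk mount

ROBOT

A 7-joint arm with a two-finger parallel gripper is mounted at the origin on the work surface; the furniture and walls round the work are solid. World frame = base frame: x ahead of the robot, y to its left, z up, the work surface at z = 0. Lengths are in mm, angles in rad, forces in N, time in s.
With the tool pointing down it reaches from about 425 to 875 mm from the base axis. Payload 4.7 kg.
Tool frame: the origin (TCP) lies on the centre line of the jaws, within the pads' length; the fingertips stand 25 mm ahead of it and the grasp point (between the pads) lies 6 mm ahead of it (arm.finger_overhang is the distance from the TCP to the fingertips, in mm); z points along the fingers, y is the line along which they close (so a half turn about z gives the same grasp; the last joint's range is limited). The gripper opens to 85 mm and grips with 20 to 120 N. Pads are 22 mm wide; open, the fingers measure 114 mm over their backs; the gripper's body (76 mm by 85 mm) begins 54 mm behind the grasp point. The pads swing forward as they close: fully open they stand 13 mm farther back than shut.
Start: joints at [-1.232, 0.321, -0.07, 1.45, 0.023, 1.371, -0.057], TCP at [207.453, 616.024, 256.349] pointing down, gripper open.
Joint ranges: [-2.86, 2.86], [-0.3, 2.09], [-1.38, 1.24], [0.06, 2.45], [-1.56, 4.7], [0.09, 2.05], [-2.69, 2.69]. Speed limits (rad/s): [2.57, 2.57, 3.14, 3.14, 3.14, 3.14, 3.14].

INTERFACE

Orientations are given as a rotation vector (axis times angle).
In Python, from plant import arm, imaging gives the robot as it stands. The module is installed in compiled form; this text tells all that it offers.
- The arm moves only by the tool play_rows, never from a script. Its argument "moves" is a list of rows, each a list of 4 numbers: the shift along the tool's x, y, z in mm, then the turn about the tool's z in rad. A call has 1 to 8 rows; each row shifts and turns the commanded pose from where the row before left it, along the tool's axes as they then stand; what a row does not reach is not made up. A row lasts 1/10 s, in which the tool goes at most 50 mm and 8.59 degrees, less where a joint would pass 70% of its speed; a pose out of reach is approached as far as the arm can. A call with a gripper value outside its range is refused whole. "claw" is the gripper command: -1 is shut, 1 is fully open, values between are in proportion, set as the call begins (left out, the last holds). The fingers move at their own pace and stop on an object; the grip force is fixed at half the most. Time passes only in rows, so rows that do not move let the fingers close. It gives the time, the measured TCP pose, the force, the opening and the grip force at its end, in the units of the state.
- arm.state(): the state, without advancing time (a new reading comes with each control period).
- imaging.read_camera(name): name is "scene" or "top" or "wrist"; returns a dict with "image" (480x640x3 uint8, red, green, blue), "fx", "fy", "cx", "cy" (pixels), "pose" (4x4, takes a point from camera to world coordinates). Camera axes: x right, y down, z forward; pixel columns grow to the right and rows downward; lengths in mm; the calibration is good to about 2 mm. A picture is of the moment at which its call begins. There is no depth.
- arm.job_done(): hands the job in; it is judged then, once.
The state is a dict: "t": time; "joints": joint angles; "qvel": joint speeds; "joint_efforts": joint torques, N m; "tcp_pos": TCP position; "ee_rot": TCP orientation; "force": force on the tool from outside, world axes, zero at the start; "wrist_torque": the same for the moment, N m; "finger_gap": finger opening in mm; "grasp_force": force on a finger pad.
Only numpy, scipy, OpenCV 4.12 (cv2) and the standard library are available. Lean on these libraries where they do the work, as an engineer would, in place of code of your own. Each camera call takes 0.05 s, during which the arm holds its last target. There are 200 camera calls.

TASK

Secure the card terminal in its desk mount: push the sliding tube in by its end knob until its jaw sits up against the side of the terminal, then flip that mount's cam lever all the way over so that it lies down along the tube and locks it. The terminal must stay flat in its mount; the like mount beside it, which holds a calculator, is not part of the job.

Things in the scene. Friction and masses are not known exactly. Their poses are not given: they have to be found in the camera images.
- terminal_mount: Fixed dark steel mount holding the card terminal: plate 185 x 110 x 8 mm, aluminium guide block 48 x 40 mm, 60 high, fixed jaw at the far end. Origin on the desk under the lever's pivot (middle of the block); x along the tube, from knob to terminal; z up. Lever hinge along y, 48 mm up. Fixed jaw's inner face at x = 147, its top 38 mm up. A like mount beside it holds a calculator.
- terminal_tube: That mount's sliding tube: 14 mm square steel, jaw plate 100 wide, 34 high at the terminal end, round black push knob (28 mm across, 12 thick) at the near end. Origin: bottom middle of the jaw's front face; axes as the mount's. Knob's outer face at x = -169, its centre 19 mm above the origin, 27 above the desk. Slides along x by a few N; starts 20 to 35 mm short of the terminal and stops at it.
- terminal_mount_lever (a joint): Its black cam lever, 70 mm long, 22 wide, 12 thick. 0 = open (up, leaning 25 deg to the terminal), 2.0 rad = shut (flat over the tube, tip to the knob, top 64 mm up). Tip from pivot in mount x, z: 70 mm * (-cos a, sin a) + 10 * (sin a, cos a), a = 2.0 - value. Starts at 0 to 0.25, stays where left. The cam bites at 1.2, dead centre is at 1.7: press the tip down (2 to 15 N) to the stop; it stays.
- card_terminal: Dark payment card terminal, loose, 0.31 kg, 168 x 68 x 45 mm, lying crosswise between that mount's jaws (its long axis, own x, along the mount's y), one side at the fixed jaw. Origin: middle of its underside, on the plate 8 mm above the desk, at x = 112 mm of the mount; its near side, where the sliding jaw comes to rest, is at x = 78 mm.

How it is judged:
By the outcome, as a careful person would: the job done as asked, in the order asked, and still so for the second after the job is handed in, with the robot touching nothing.
It also fails if it takes over 42 s, if anything falls off the work surface, if the arm or the gripper's body presses on something with over 40 N, if the wrist force passes 120 N, or if a joint passes its speed limit or range.

## Working session

There is one attempt and no reset: what is moved stays moved. The work goes in short steps, Python scripts to look and compute and a tool call to move; the robot and the scene stay as the last step left them, time stands still between calls to the robot, and variables do not carry over. Pictures are saved under pics/ and viewed, at most 10 in all, crops included, and the job is handed in when it is done.

Besides the shell and the picture viewer there is one more tool, called after ">>>" by a JSON object that holds its "method" and its "body". play_rows: Moves the arm, as the interface text tells. Its arguments: {"type":"object","properties":{"moves":{"type":"array","items":{"type":"array","items":{"type":"number"}}},"claw":{"type":"number"}},"required":["moves"]}

```bash
mkdir -p pics; python3 - <<'E'
from plant import arm, imaging
import cv2,numpy as np,pickle
s=arm.state(); print(s['t'],s['tcp_pos'],s['ee_rot'],s['finger_gap'],arm.finger_overhang)
D={}
for n in("scene","top","wrist"):
    c=imaging.read_camera(n); D[n]=c
    print(n,c['fx'],c['cx'],c['cy'],np.round(c['pose'],3).tolist())
    cv2.imwrite(f'pics/{n}0.png',c['image'][:,:,::-1])
pickle.dump(D,open('d0.pkl','wb'))
E
```

```text
0.0 [207.28734982 615.53307146 255.21739828] [-5.07826561e-01 -3.10003668e+00  2.99600593e-03] 85.38325202081292 25.0
scene 441.3589410873588 320.1201037804787 236.6109149152761 [[0.87, -0.296, 0.394, 310.924], [-0.493, -0.532, 0.689, -459.851], [0.005, -0.794, -0.608, 588.383], [0.0, 0.0, 0.0, 1.0]]
top 461.6799924704367 321.21322433393544 242.20308175427 [[-0.028, -0.994, 0.102, 532.53], [-0.999, 0.03, 0.02, 131.71], [-0.023, -0.101, -0.995, 911.422], [0.0, 0.0, 0.0, 1.0]]
wrist 361.1305250909997 319.36641944047153 237.97803333098892 [[0.32, 0.9, 0.295, 132.359], [0.947, -0.303, -0.101, 640.462], [-0.001, 0.312, -0.95, 373.637], [0.0, 0.0, 0.0, 1.0]]
```

View pics/top0.png

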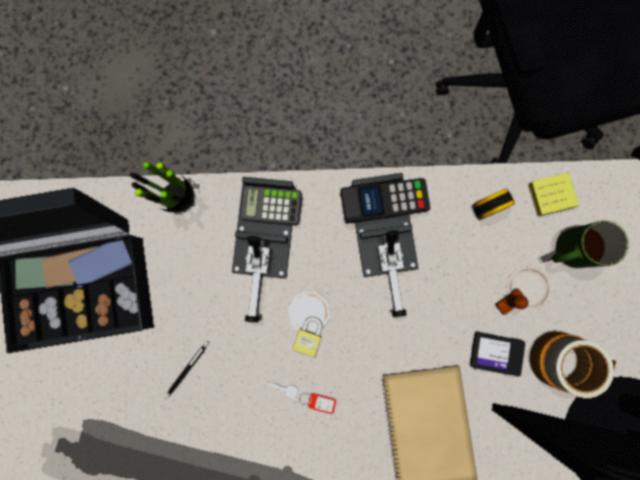

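View pics/scene0.png

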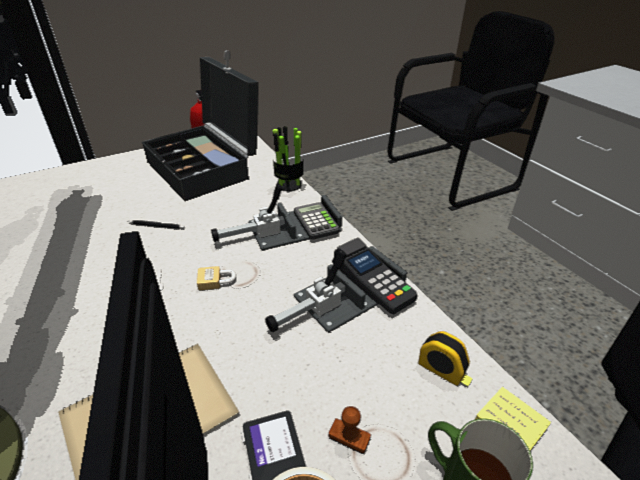

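The top view shows the terminal mount at about (390,250), with its knob at (399,313) and its lever up at (392,240). The calculator mount is to its left at about (262,250). In the scene view the knob is at (272,324).

```bash
cat > h.py <<'E'
import numpy as np,cv2
def ray(c,u,v):
    d=np.array([(u-c['cx'])/c['fx'],(v-c['cy'])/c['fy'],1.]); P=np.array(c['pose']); return P[:3,3],P[:3,:3]@d
def onz(c,u,v,z):
    o,d=ray(c,u,v); return o+d*(z-o[2])/d[2]
def tri(c1,p1,c2,p2):
    o1,d1=ray(c1,*p1);o2,d2=ray(c2,*p2)
    k=np.linalg.lstsq(np.c_[d1,-d2],o2-o1,rcond=None)[0]
    a=o1+k[0]*d1;b=o2+k[1]*d2; return (a+b)/2,np.linalg.norm(a-b)
def px(c,p):
    P=np.array(c['pose']);q=P[:3,:3].T@(np.array(p)-P[:3,3]);return c['cx']+c['fx']*q[0]/q[2],c['cy']+c['fy']*q[1]/q[2]
E
python3 - <<'E'
import pickle,cv2,numpy as np
D=pickle.load(open('d0.pkl','rb'))
a=D['top']['image'][170:330,335:435]; b=D['scene']['image'][230:350,255:425]
A=cv2.resize(a,None,fx=3.75,fy=3.75,interpolation=cv2.INTER_CUBIC)
B=cv2.resize(b,None,fx=2.5,fy=2.5,interpolation=cv2.INTER_CUBIC)
C=np.zeros((600,800,3),np.uint8);C[:,:375]=A;C[:300,375:]=B
C=cv2.convertScaleAbs(C,alpha=1.6,beta=20)
cv2.imwrite('pics/crop0.png',C[:,:,::-1])
E
```

```text
(no output)
```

View pics/crop0.png

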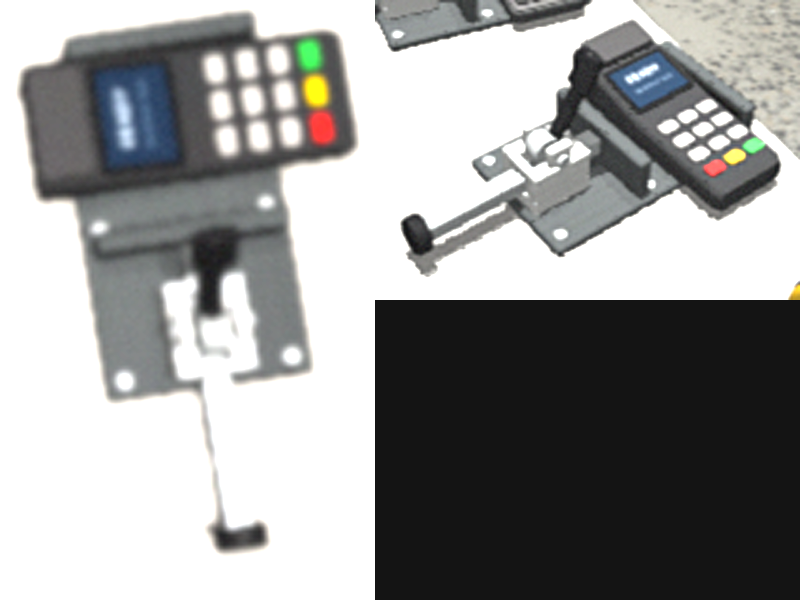

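The crop shows the plate's four screws, the near plate corners at crop (110,400) and (310,370), the knob at crop (241,536), and in the scene half the knob at (417,232) and lever tip at (588,55).

```bash
python3 - <<'E'
import pickle,numpy as np
from h import *
D=pickle.load(open('d0.pkl','rb'));T,S=D['top'],D['scene']
t=lambda x,y:(335+x/3.75,170+y/3.75)
s=lambda x,y:(255+(x-375)/2.5,230+y/2.5)
np.set_printoptions(precision=1,suppress=True)
W=[onz(T,*t(*p),8.5) for p in((125,380),(292,355),(98,228),(265,202))]
for w in W: print(w)
C=[onz(T,*t(*p),8) for p in((110,400),(310,370))];print('corners',C)
ax=(W[2]-W[0]+W[3]-W[1])[:2]; lat=(W[1]-W[0]+W[3]-W[2])[:2]
print('ax',np.linalg.norm(ax)/2,np.degrees(np.arctan2(ax[1],ax[0])),'lat',np.linalg.norm(lat)/2,np.degrees(np.arctan2(lat[1],lat[0])))
k=tri(T,t(241,536),S,s(417,232));print('knob',k)
print('knob z27',onz(T,*t(241,536),27), onz(S,*s(417,232),27))
print('tip',tri(T,t(213,243),S,s(588,55)))
print('screws scene',[onz(S,*s(*p),8.5) for p in((560,234),(489,161),(651,184))])
blk=[onz(T,*t(*p),60) for p in((163,283),(243,272),(178,380),(258,368))];print('blk',blk)
print('jaw top z42',[onz(T,*t(*p),42) for p in((97,243),(285,220))])
E
```

```text
[565.3  59.5   8.5]
[575.8 -27.5   8.5]
[645.3  70.6   8.5]
[656.4 -17.2   8.5]
corners [array([555.2,  67.7,   8. ]), array([567.8, -36.5,   8. ])]
ax 80.98824191083446 7.585571473455654 lat 88.10464519934918 -82.971054700189
knob (array([485.5,   6.1,  31.7]), np.float64(1.3501294577569103))
knob z27 [484.6   5.7  27. ] [487.6   9.9  27. ]
tip (array([625. ,  24.3, 113.8]), np.float64(3.0295487456675327))
screws scene [array([578.3, -24.3,   8.5]), array([568.3,  62. ,   8.5]), array([659.5, -15.7,   8.5])]
blk [array([610.6,  43.2,  60. ]), array([614.9,   3.7,  60. ]), array([562.7,  37.8,  60. ]), array([567.5,  -1.5,  60. ])]
jaw top z42 [array([633.6,  73.7,  42. ]), array([642.4, -21.3,  42. ])]
```

```bash
cat >> h.py <<'E'
def where(s):
    from scipy.spatial.transform import Rotation as R
    M=R.from_rotvec(s['ee_rot']).as_matrix(); return np.array(s['tcp_pos']),M
def togo(s,target):
    p,M=where(s); return M.T@(np.array(target)-p)
E
python3 - <<'E'
import pickle,numpy as np
from h import *
D=pickle.load(open('d0.pkl','rb'));T,S=D['top'],D['scene']
np.set_printoptions(precision=1,suppress=True)
print('monitor corner',tri(T,(494,405),S,(128,233)))
print('far top view edge',[onz(T,494,405,z) for z in(200,300,400)])
print('box lid top',tri(T,(75,190),S,(202,57)),tri(T,(128,228),S,(257,80)))
E
```

```text
monitor corner (array([350.4, -62.9, 314.7]), np.float64(65.66975616257619))
far top view edge [array([ 355.2, -103.6,  200. ]), array([380.1, -70.5, 300. ]), array([405.1, -37.4, 400. ])]
box lid top (array([616.9, 468.6, 333.1]), np.float64(105.33207442873697)) (array([636.1, 401.7, 292.9]), np.float64(27.663866499162864))
```

>>> {"method": "play_rows", "body": {"moves": [[0,0,-5,-0.113],[0,0,-5,-0.113],[0,0,-5,-0.113],[0,0,-5,-0.113]], "claw": -1}}

```text
t: 0.55
tcp_pos: [207.4, 615.8, 276.0]
ee_rot: [0.207, -3.135, 0.001]
force: [0.5, 0.3, 0.2]
finger_gap: 28.4
grasp_force: 0.0
```

The monitor points do not triangulate well (65 mm miss). Its near corner is around x 350–400, y below −40, so I'll approach in two stages and look before the last part.

>>> {"method": "play_rows", "body": {"moves": [[-13,-42,0,0],[-13,-42,0,0],[-13,-42,0,0],[-13,-42,0,0],[-13,-42,0,0],[-13,-42,0,0]]}}

```text
t: 1.15
tcp_pos: [317.2, 374.0, 276.2]
ee_rot: [-0.2, 3.135, -0.0]
force: [1.2, 0.2, 0.9]
finger_gap: -0.0
grasp_force: 0.0
```

>>> {"method": "play_rows", "body": {"moves": [[-13,-42,0,0],[-13,-42,0,0],[-13,-42,0,0],[-13,-42,0,0],[-13,-42,0,0],[-13,-42,0,0]]}}

```text
t: 1.75
tcp_pos: [426.4, 134.0, 276.3]
ee_rot: [-0.2, 3.135, 0.001]
force: [1.1, -0.0, 0.0]
finger_gap: 0.0
grasp_force: 0.0
```

```bash
python3 - <<'E'
from plant import arm, imaging
import cv2,numpy as np
from h import *
s=arm.state(); print(togo(s,[449,2,200]))
a=imaging.read_camera('scene')['image'];b=imaging.read_camera('top')['image']
C=np.hstack([cv2.resize(a,(400,300)),cv2.resize(b,(400,300))]);cv2.imwrite('pics/m1.png',C[:,:,::-1])
E
```

```text
[  -5.61947563 -133.87824996   76.25682701]
```

View pics/m1.png

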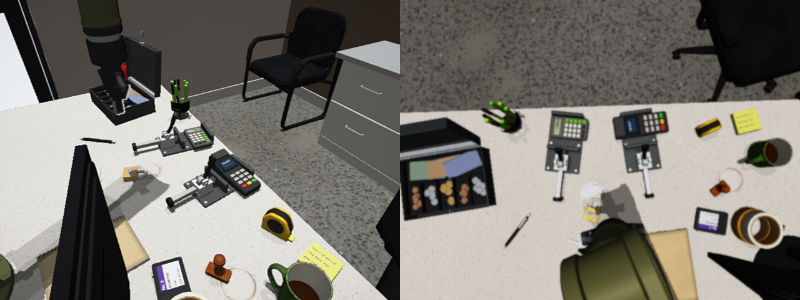

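The gripper now hangs left of the mounts. The monitor tip in the top view is at half-scale (707,255), and I need its height before passing it.

```bash
python3 - <<'E'
import pickle,numpy as np
from h import *
from plant import arm,imaging
import cv2
D=pickle.load(open('d0.pkl','rb'));T,S=D['top'],D['scene']
for z in(0,100,200,250,300,350,400,450): 
    p=onz(T,494,405,z);print(z,p.round(),np.round(px(S,p)))
A=cv2.resize(S['image'][220:480,0:260],(400,400));B=cv2.resize(T['image'][360:480,480:640],(400,300))
C=np.zeros((400,800,3),np.uint8);C[:,:400]=A;C[:300,400:]=B
cv2.imwrite('pics/m2.png',cv2.convertScaleAbs(C,alpha=2.5,beta=25)[:,:,::-1])
E
```

```text
0 [ 305. -170.    0.] [200. 486.]
100 [ 330. -137.  100.] [199. 412.]
200 [ 355. -104.  200.] [197. 330.]
250 [368. -87. 250.] [196. 285.]
300 [380. -71. 300.] [196. 238.]
350 [393. -54. 350.] [195. 188.]
400 [405. -37. 400.] [193. 134.]
450 [418. -21. 450.] [192.  77.]
```

View pics/m2.png

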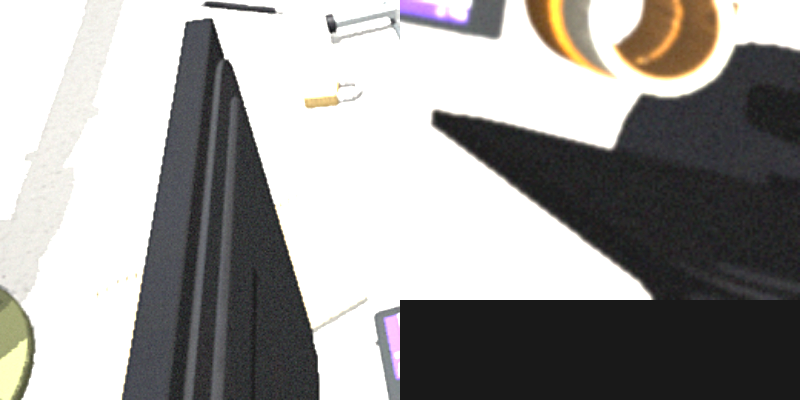

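The monitor's near vertical edge is at about (320,−153), reaching z ≈ 378. The arm working at y ≈ 0 clears it by about 80 mm. Next I go behind the knob and descend.

>>> {"method": "play_rows", "body": {"moves": [[0,-34,0,0],[0,-34,10,0],[0,-34,20,0],[-5,-32,46,0],[0,0,40,0],[0,0,40,0],[0,0,40,0],[0,0,30,0]]}}

```text
t: 2.65
tcp_pos: [445.7, 7.3, 53.1]
ee_rot: [0.2, -3.133, 0.0]
force: [-0.3, 1.1, 0.5]
finger_gap: 0.1
grasp_force: 0.0
```

```bash
python3 - <<'E'
from plant import arm, imaging
import cv2,numpy as np
from h import *
s=arm.state(); print(s['tcp_pos'],s['force'],togo(s,[469,3.5,40]),where(s)[1].round(3).tolist())
c=imaging.read_camera('scene');a=c['image'][220:370,220:420];b=imaging.read_camera('wrist')['image']
C=np.hstack([cv2.resize(a,(400,300)),cv2.resize(b,(400,300))]);cv2.imwrite('pics/m3.png',cv2.convertScaleAbs(C,alpha=1.5,beta=20)[:,:,::-1])
E
```

```text
[445.73478989   7.25877192  53.148457  ] [-0.29090958  1.11550239  0.49850753] [-22.62795994  -6.68015271  13.10081212] [[-0.992, -0.127, -0.002], [-0.127, 0.992, -0.0], [0.002, 0.0, -1.0]]
```

View pics/m3.png

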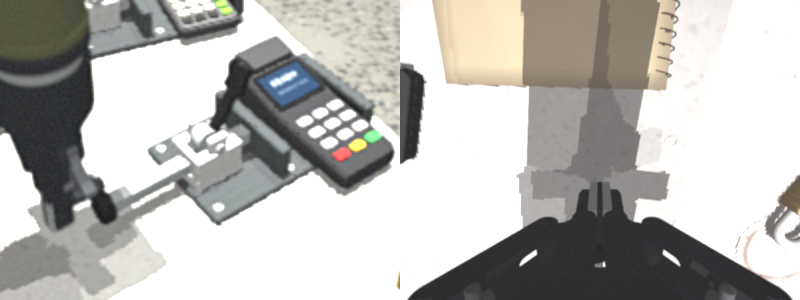

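The fingers stand just behind the knob at crop (103,205), with the sliding jaw short of the terminal. I'll lower, align and push gently.

>>> {"method": "play_rows", "body": {"moves": [[0,-5,12,0],[-8,0,0,0],[-8,0,0,0],[-5,0,0,0],[-4,0,0,0],[-4,0,0,0]]}}

```text
t: 3.35
tcp_pos: [476.8, 5.9, 43.8]
ee_rot: [0.2, -3.135, -0.0]
force: [-1.7, -0.0, 1.2]
finger_gap: -0.2
grasp_force: 0.9
```

>>> {"method": "play_rows", "body": {"moves": [[-3,0,0,0],[-3,0,0,0],[-3,0,0,0],[-2,0,0,0]]}}

```text
t: 3.75
tcp_pos: [487.7, 7.2, 43.5]
ee_rot: [-0.2, 3.135, 0.0]
force: [-2.4, -0.3, -0.0]
finger_gap: -0.1
grasp_force: 0.8
```

>>> {"method": "play_rows", "body": {"moves": [[-2,0,0,0],[-2,0,0,0],[-2,0,0,0]]}}

```text
t: 4.05
tcp_pos: [491.0, 7.7, 43.0]
ee_rot: [0.199, -3.13, -0.0]
force: [-10.9, -0.7, 9.7]
finger_gap: 0.0
grasp_force: 5.9
```

>>> {"method": "play_rows", "body": {"moves": [[-1,0,0,0],[-1,0,0,0],[-1,0,0,0]]}}

```text
t: 4.35
tcp_pos: [491.1, 7.7, 42.4]
ee_rot: [0.198, -3.123, -0.001]
force: [-16.8, -2.3, 13.7]
finger_gap: -0.0
grasp_force: 8.6
```

The tube stopped firmly at TCP x ≈ 491. I'll back off, rise and verify.

>>> {"method": "play_rows", "body": {"moves": [[4,0,0,0],[10,0,0,0],[15,0,-10,0],[0,0,-45,0],[0,0,-45,0],[0,0,-45,0],[0,0,0,0]]}}

```text
t: 5.05
tcp_pos: [472.0, 5.0, 195.0]
ee_rot: [-0.199, 3.121, 0.004]
force: [1.1, -0.4, -0.3]
finger_gap: 0.1
grasp_force: 0.0
```

```bash
python3 - <<'E'
from plant import arm, imaging
import cv2,numpy as np,pickle
from h import *
s=arm.state(); print(s['tcp_pos'],s['force'])
c=imaging.read_camera('scene');t=imaging.read_camera('top');pickle.dump((c,t),open('d1.pkl','wb'))
a=c['image'][220:370,220:420];b=t['image'][170:320,310:460]
C=np.hstack([cv2.resize(a,(400,300),interpolation=2),cv2.resize(b,(300,300),interpolation=2)]);cv2.imwrite('pics/m4.png',cv2.convertScaleAbs(C,alpha=1.6,beta=20)[:,:,::-1])
E
```

```text
[472.02901453   4.99289958 194.99553841] [ 1.08988908 -0.40850348 -0.27024566]
```

View pics/m4.png

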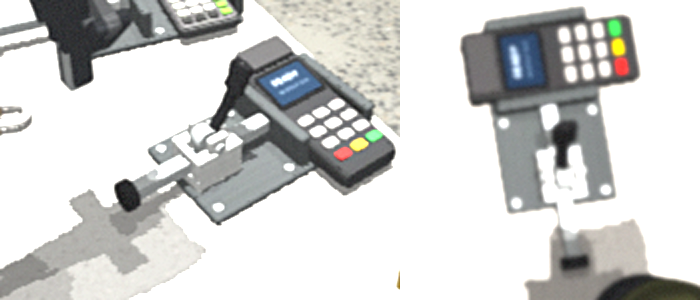

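The jaw now sits against the terminal, which lies flat; the knob is at crop (128,194) and the lever is still up at (235,80). I'll cross over the lever to its terminal side and descend.

>>> {"method": "play_rows", "body": {"moves": [[-35,0,0,0],[-35,0,0,0],[-35,0,0,0],[-35,0,0,0],[-35,0,0,0],[-7,0,0,0],[0,0,0,0]]}}

```text
t: 5.85
tcp_pos: [647.7, 27.5, 185.8]
ee_rot: [0.199, -3.132, 0.003]
force: [0.0, 0.5, -0.9]
finger_gap: -0.1
grasp_force: 0.0
```

```bash
python3 - <<'E'
from plant import arm, imaging
import cv2,numpy as np
from h import *
s=arm.state(); print(s['tcp_pos'],s['force'],togo(s,[652.5,28.4,120]))
c=imaging.read_camera('scene')
a=c['image'][170:350,220:460]
cv2.imwrite('pics/m5.png',cv2.convertScaleAbs(cv2.resize(a,None,fx=2.5,fy=2.5,interpolation=2),alpha=1.6,beta=20)[:,:,::-1])
E
```

```text
[647.71959993  27.5454316  185.7873446 ] [ 0.03173222  0.45531739 -0.91933375] [-5.09136087  0.3327979  65.76871986]
```

View pics/m5.png

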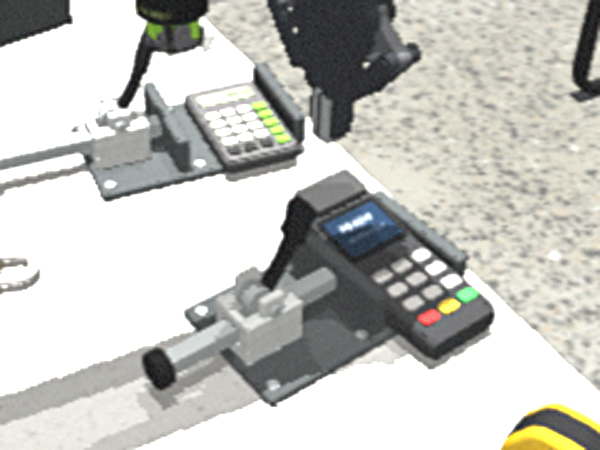

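The fingertips (crop (330,135)) hang above and behind the lever tip (crop (305,195)), clear of the terminal. I'll descend and then push the lever toward the knob.

>>> {"method": "play_rows", "body": {"moves": [[-5,0,30,0],[0,0,30,0],[0,0,6,0],[7,0,0,0],[7,0,0,0],[6,0,0,0]]}}

```text
t: 6.5
tcp_pos: [633.5, 25.6, 124.6]
ee_rot: [-0.199, 3.132, 0.001]
force: [0.9, -0.3, 0.7]
finger_gap: 0.4
grasp_force: 0.3
```

>>> {"method": "play_rows", "body": {"moves": [[7,0,0,0],[7,0,0,0],[7,0,-3,0],[7,0,-2,0]]}}

```text
t: 6.9
tcp_pos: [604.8, 22.2, 127.8]
ee_rot: [-0.2, 3.135, 0.0]
force: [0.2, 0.8, -0.7]
finger_gap: 0.0
grasp_force: 0.1
```

>>> {"method": "play_rows", "body": {"moves": [[8,0,1,0],[9,0,1,0],[6,0,1,0],[6,0,2,0]]}}

```text
t: 7.3
tcp_pos: [576.1, 18.5, 122.3]
ee_rot: [0.2, -3.135, -0.0]
force: [-0.2, -0.1, -0.4]
finger_gap: -0.0
grasp_force: 0.0
```

```bash
python3 - <<'E'
from plant import arm, imaging
import cv2,numpy as np
from h import *
s=arm.state(); print(s['tcp_pos'],s['force'],s['wrist_torque'])
c=imaging.read_camera('scene')
a=c['image'][170:350,220:460]
cv2.imwrite('pics/m6.png',cv2.convertScaleAbs(cv2.resize(a,None,fx=2.5,fy=2.5,interpolation=2),alpha=1.6,beta=20)[:,:,::-1])
E
```

```text
[576.05065643  18.54107789 122.31003058] [-0.17513214 -0.14095049 -0.40814347] [ 0.02953055 -0.00445152 -0.03039708]
```

View pics/m6.png

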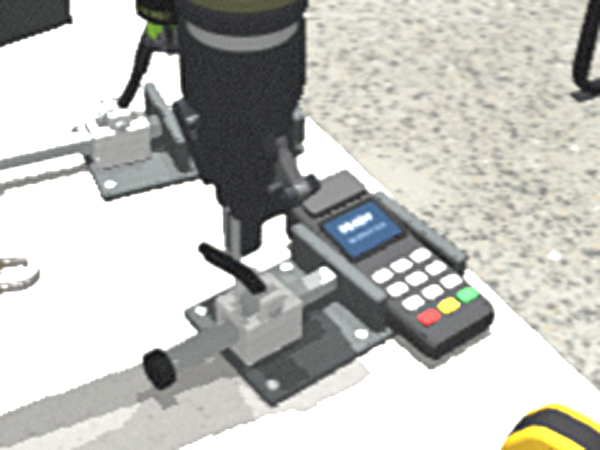

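The lever is over to about 40° above the tube (tip at crop (203,248)), ready for the cam. I'll follow the arc down.

>>> {"method": "play_rows", "body": {"moves": [[6,0,2,0],[6,0,3,0],[5,0,4,0],[5,0,4,0],[4,0,5,0],[4,0,5,0]]}}

```text
t: 7.95
tcp_pos: [547.3, 14.9, 99.5]
ee_rot: [-0.2, 3.134, 0.0]
force: [2.6, -0.0, 2.6]
finger_gap: -0.0
grasp_force: 1.6
```

>>> {"method": "play_rows", "body": {"moves": [[3,0,3,0],[2,0,3,0],[2,0,3,0],[0,0,0,0]]}}

```text
t: 8.35
tcp_pos: [538.5, 13.7, 89.4]
ee_rot: [0.199, -3.132, 0.0]
force: [0.2, -0.4, -0.4]
finger_gap: 0.3
grasp_force: 0.0
```

>>> {"method": "play_rows", "body": {"moves": [[0,0,1,0],[0,0,1,0],[0,0,1,0],[0,0,1,0]]}}

```text
t: 8.75
tcp_pos: [538.7, 13.7, 88.4]
ee_rot: [0.199, -3.131, -0.002]
force: [-11.4, 0.3, 25.7]
finger_gap: -0.1
grasp_force: 13.3
```

At the stop: fingertips are at z ≈ 63.4 (64 expected) with 26 N. I'll rise and move clear.

>>> {"method": "play_rows", "body": {"moves": [[0,0,-5,0],[0,0,-20,0],[0,0,-40,0],[0,0,-40,0],[40,20,-20,0],[30,40,0,0],[0,40,0,0],[0,30,0,0]]}}

```text
t: 9.55
tcp_pos: [452.3, 136.2, 211.5]
ee_rot: [0.203, -3.135, -0.003]
force: [-0.0, -0.6, 0.3]
finger_gap: -0.2
grasp_force: 0.0
```

```bash
python3 - <<'E'
from plant import arm, imaging
import cv2,numpy as np
from h import *
s=arm.state(); print(s['t'],s['tcp_pos'],s['force'])
c=imaging.read_camera('scene');t=imaging.read_camera('top')
a=c['image'][220:370,220:420];b=t['image'][170:320,310:460]
C=np.hstack([cv2.resize(a,(450,338),interpolation=2),cv2.resize(b,(338,338),interpolation=2)]);cv2.imwrite('pics/m7.png',cv2.convertScaleAbs(C,alpha=1.6,beta=20)[:,:,::-1])
E
```

```text
9.55 [452.28778899 136.17885569 211.54361899] [-0.00370889 -0.6071871   0.26947822]
```

View pics/m7.png

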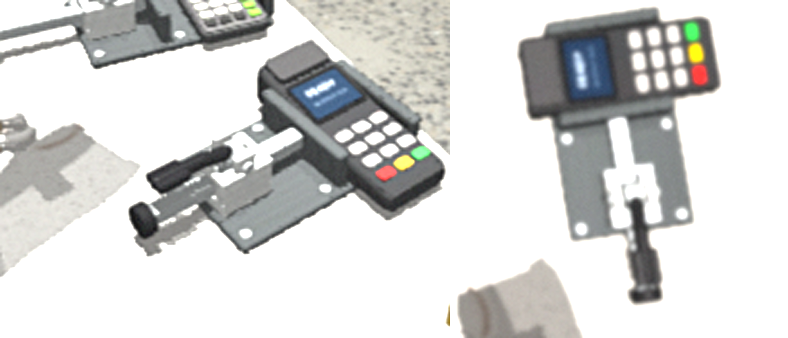

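The lever lies flat along the tube with its tip at crop (160,178). The jaw is against the terminal, which is flat, and the arm is clear.

```bash
python3 -c "
from plant import arm
print(arm.job_done())"
```

```text
the job is handed in; nothing more can be done
None
```

The job is handed in at about 9.6 s: the tube is pushed in until its jaw rests against the terminal, the cam lever is pressed down to its stop along the tube, the terminal lies flat in its mount, and the calculator mount was not touched.

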